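# Let the microscope lift down with its release valve

## Task

The microscope stands raised on its little hydraulic lift. Crack the release valve open just far enough that the platform sinks slowly (never faster than about a centimetre a second) until it rests fully down, then turn the valve shut again, hand-tight against its stop and not forced, and let go. Do not push on the platform or the microscope, and leave the bottle, slide box and beaker where they are.

Things in the scene. Friction and masses are not known exactly. Their poses are not given: they have to be found in the camera images.
- platform (a joint): Platform of the lift: 230 x 210 x 12 mm steel plate on a ram, a cream microscope (340 mm tall) clamped on it, 2 to 4.3 kg in all, unknown. Value: height (m) above its lowest position; 0 = fully down on the lift's grey body. Starts raised 35 to 58 mm. Sinks only while the valve is open past its opening point, and stops when the valve is turned back.
- platform_edge (a point): A point on the upper face of the platform near its corner closest to the valve and the robot; moves up and down with it. When the platform is fully down it is 92 mm above the bench.
- valve (a joint): Angle (rad) of the release valve's lever about a vertical axis: 0 = just meeting the closed stop, growing as it opens, anticlockwise from above (to 1.3). It stays where left; about 2 to 7 N at the post opens it, 7 to 13 N closes it. The stop is springy: force rises quickly past 0, and at -0.10 the needle is damaged. The opening point is hidden, see valve_axis.
- valve_post (a point): Middle of the grip of the upright round steel post (14 mm diameter) at the end of the valve lever: 75 mm from the valve's axis, 102 mm above the bench. The post stands from the lever (top at 73 mm) to 126 mm above the bench; the valve block is 40 mm away. Pinch it from above; being round, it lets the fingers keep their direction as the lever turns.
- valve_axis (a point): Fixed point on the valve's axis, 100 mm above the bench. At valve 0 the lever points along this frame's -x. Lift: centre 350 mm off along its +y (near side 240 mm); pump and tank, up to 105 mm high, on its +x side. The opening point lies between 0.1 and 0.5 rad, by the unknown load; past it each further 0.01 rad adds about 1 mm/s of sinking.
- dropper: Bystander: amber dropper bottle, 44 mm diameter, 85 mm tall; origin at the centre of its underside.
- slidebox: Bystander: grey slide box 100 x 85 x 34 mm; origin at the centre of its underside.
- beaker: Bystander: small glass beaker, 64 mm wide, 80 mm tall; origin at the centre of its underside.

How it is judged:
By the outcome, as a careful person would: the job done as asked, in the order asked, and still so for the second after the job is handed in, with the robot touching nothing.
It also fails if it takes over 72 s, if anything falls off the work surface, if the arm or the gripper's body presses on something with over 40 N, if the wrist force passes 120 N, or if a joint passes its speed limit or range.

## Robot

A 7-joint arm with a two-finger parallel gripper is mounted at the origin on the work surface. World frame = base frame: x ahead of the robot, y to its left, z up, the work surface at z = 0. Lengths are in m, angles in rad, forces in N, time in s.
With the tool pointing down it reaches from about 0.4 to 0.85 m from the base axis. Payload 10.4 kg.
Tool frame: the origin (TCP) lies midway between the tips of the shut fingers; the grasp point (between the pads) lies 19 mm behind it (manip.pinch_z is the distance from the TCP to the grasp point, in m); y points along the fingers, x is the direction in which the jaws open and shut, and the axes are right-handed (so a half turn about y gives the same grasp; the last joint's range is limited). The gripper opens to 85 mm and grips with 20 to 120 N. Pads are 22 mm wide; open, the fingers measure 114 mm over their backs; the gripper's body (76 mm by 85 mm) begins 54 mm behind the grasp point. The pads swing forward as they close: fully open they stand 13 mm farther back than shut.
Start: joints at [-1.154, 0.332, -0.065, 1.46, 0.022, 1.35, -0.088], TCP at [0.266, 0.566, 0.231] pointing down, gripper open.
Joint ranges: [-2.6, 2.6], [-0.5, 2.12], [-1.47, 1.34], [0.16, 2.42], [-1.27, 4.41], [0.06, 2.06], [-2.6, 2.6]. Speed limits (rad/s): [2.22, 2.22, 2.79, 2.79, 3.14, 3.14, 3.14].

## Interface

Orientations are given as a unit quaternion [x, y, z, w].
In Python, from workcell import manip gives the robot as it stands.
- The arm moves only by the shell command python3 -m pendant 'ROWS' [OPENING] [FORCE]. ROWS is a JSON object of lists of equal length, an entry for each row: "offset": the shift along the tool's x, y, z scaled (see below), a list of three; "turn": the turn, a rotation vector about the tool's x, y, z scaled (see below), a list of three. A call has 1 to 12 rows; each row is the pose to reach, as a shift and turn from the pose measured when the call began, along the tool's axes at that moment; what a row does not reach only later rows make up. The controller multiplies each number of a shift by 200 mm and each number of a turn by 45 degrees. A row lasts 1/8 s, in which the tool goes at most 62.5 mm and 10.7 degrees, less where a joint would pass 70% of its speed; a pose out of reach is approached as far as the arm can. A call with a number of a shift or a turn outside -1 to 1 is refused whole. A call with a gripper value outside its range is refused whole. OPENING is the opening in per cent of the stroke, from 0 (shut) to 100 (fully open), set as the call begins (- or left out, the last holds). The fingers move at their own pace and stop on an object; FORCE is the grip in N (left out, the last holds). Time passes only in rows, so rows that repeat a pose let the fingers close. It gives the time, the measured TCP pose, the force and the opening at its end, in the units of the state.
- manip.get_obs(): the state, without advancing time (a new reading comes with each control period).
- manip.camera(name): name is "side" or "top" or "wrist"; returns (picture, depth): 384x512x3 uint8, red, green, blue; 384x512 float32, m along the optical axis (not along the pixel's ray), 0 where there is no reading.
- manip.camera_model(name): a dict with "intrinsics" (3x3 intrinsics, pixels), "k1" (the pictures are not rectified: a ray, as slopes to the right and down, at radius r is drawn at 1 + k1 r^2 times it, then the intrinsics apply), "R" (3x3) and "t" (3): a world point X has camera coordinates R X + t; the wrist camera has in their place "tool_from_camera" (4x4, takes a point from camera to tool coordinates, whose origin is the TCP and whose axes are the tool frame's). Camera axes: x right, y down, z forward; pixel columns grow to the right and rows downward; lengths in m; the calibration is good to about 2 mm. A picture is of the moment at which its call begins: read the wrist's pose just before it. camera_model takes no time and is no camera call.
- manip.hand_in(): hands the job in, once; it reports no verdict.
The state is a dict: "clock": time; "joint_pos": joint angles; "joint_velocities": joint speeds; "tau": joint torques, N m; "position": TCP position; "ee_rot": TCP orientation; "ft_force": force on the tool from outside, world axes, zero at the start; "torque": the same for the moment, N m; "grip_width": opening from 0.0 (shut) to 1.0 (fully open).
Only numpy, scipy, OpenCV 4.12 (cv2) and the standard library are available. Lean on these libraries where they do the work, as an engineer would, in place of code of your own. Each camera call takes 0.05 s, during which the arm holds its last target. There are 200 camera calls.

## Working session

There is one attempt and no reset: what is moved stays moved. The work goes in short steps, Python scripts to look and compute and a shell command to move; the robot and the scene stay as the last step left them, time stands still between calls to the robot, and variables do not carry over. Pictures are saved under pics/ and viewed, about 8 in all and at most 12, crops included, and the job is handed in when it is done.

```bash
mkdir -p pics
cat > h.py <<'E'
import numpy as np,cv2
from workcell import manip
from scipy.spatial.transform import Rotation as Rn
def snap(n,f):
    o=manip.get_obs(); im,d=manip.camera(n); cv2.imwrite(f'pics/{f}.png',im[...,::-1]); np.savez(f'pics/{f}.npz',im=im,d=d,p=o['position'],q=o['ee_rot']); return im,d
def world(n,f,u,v,depth=None):
    z=np.load(f'pics/{f}.npz'); m=manip.camera_model(n); K=np.array(m['intrinsics'])
    D=np.array([m['k1'],0,0,0,0.]); u=np.atleast_1d(u).astype(float);v=np.atleast_1d(v).astype(float)
    x0=np.stack([(u-K[0,2])/K[0,0],(v-K[1,2])/K[1,1]],1); x=x0.copy()
    for _ in range(20): x=x0/(1+m['k1']*(x**2).sum(1,keepdims=True))
    d=z['d'][v.astype(int),u.astype(int)] if depth is None else np.full(len(u),depth)
    X=np.c_[x,np.ones(len(u))]*d[:,None]
    if n=='wrist':
        T=np.array(m['tool_from_camera']); X=X@T[:3,:3].T+T[:3,3]
        return X@Rn.from_quat(z['q']).as_matrix().T+z['p']
    return (X-np.array(m['t']))@np.array(m['R'])
E
python3 - <<'E'
from h import *
for n in('side','top'): snap(n,n+'0')
print(manip.get_obs(),manip.camera_model('top'))
a=cv2.imread('pics/side0.png');b=cv2.imread('pics/top0.png')
cv2.imwrite('pics/both0.png',cv2.resize(np.vstack([a,b]),None,fx=.78,fy=.78))
E
```

```text
{'clock': 0.1, 'joint_pos': array([-1.15359419,  0.33278286, -0.0646889 ,  1.46086511,  0.02158731,
        1.34990069, -0.08851069]), 'joint_velocities': array([ 0.00103296, -0.00156557, -0.00161953, -0.0029529 , -0.00082932,
       -0.00014346, -0.00092002]), 'tau': array([ 9.95249065e-04, -6.26744056e+01,  4.90408740e-02, -3.92428493e+01,
        1.64236670e-02,  7.00495031e-03, -4.20750325e-05]), 'position': array([0.26596091, 0.56521272, 0.23060787]), 'ee_rot': array([ 0.59728026,  0.37852466, -0.37925841, -0.59677335]), 'ft_force': array([-0.06276888,  0.47325868,  0.4568513 ]), 'torque': array([-0.02695065,  0.03188621,  0.00409766]), 'grip_width': 0.9966151950572452} {'intrinsics': array([[443.71566472,   0.        , 255.23832246],
       [  0.        , 443.71566472, 190.08365213],
       [  0.        ,   0.        ,   1.        ]]), 'k1': -0.14155885493320908, 'R': array([[-0.01883132, -0.99982044,  0.00211532],
       [-0.98876394,  0.01830919, -0.14835987],
       [ 0.1482945 , -0.00488536, -0.98893118]]), 't': array([-1.00735628e-03,  5.64840739e-01,  1.29228245e+00])}
```

View pics/top0.png

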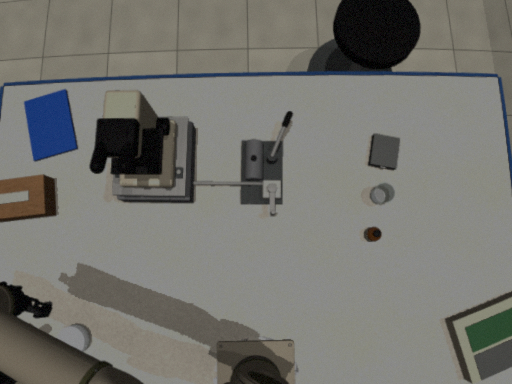

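View pics/side0.png

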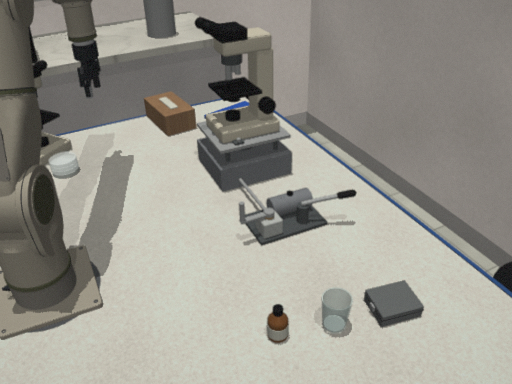

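The top view shows the lift at about (150,160), the valve block at (272,188) with its lever pointing toward the robot and the post near (273,213). The beaker, bottle and slide box are to the right, well clear. The side view has the post at about (242,212).

Run:
```python
from h import *
a=cv2.imread('pics/top0.png')[165:225,240:300];b=cv2.imread('pics/side0.png')[180:250,225:295]
cv2.imwrite('pics/crop0.png',np.hstack([cv2.resize(a,(400,400),interpolation=2),cv2.resize(b,(400,400),interpolation=2)]))
d=np.load('pics/top0.npz')['d']
v,u=np.mgrid[165:222,180:300]; W=world('top','top0',u.ravel(),v.ravel()).reshape(57,120,3)
np.set_printoptions(linewidth=250,suppress=True,precision=0)
print((W[14:57:2,78:104,2]*1000).round())
# side cloud of post
v,u=np.mgrid[185:240,225:275]; S=world('side','side0',u.ravel(),v.ravel())
T=W.reshape(-1,3)
np.set_printoptions(precision=4)
for nm,P in(('top',T),('side',S)):
    for lo,hi in((.085,.135),(.06,.085)):
        m=(P[:,2]>lo)&(P[:,2]<hi)&(P[:,0]<.47)&(P[:,0]>.3)&(P[:,1]<.05)
        print(nm,lo,m.sum(),P[m].mean(0),P[m].min(0),P[m].max(0))
v,u=np.mgrid[110:205,105:198];P=world('top','top0',u.ravel(),v.ravel())
m=(P[:,2]>.11)&(P[:,2]<.16);print('plat',np.histogram(P[m,2],20))
```

```text
[[  49.   52.   51.   54.   51.   11.    7.   13.   11.   15.    6.   15.   13.   14.   11.    6.   18.    4.   11.    7.    6.   13.   15.   21.   16.   -2.]
 [  14.   12.   12.   15.   11.   53.   58.   49.   53.   57.   51.   54.   53.   59.   57.   54.   51.   55.   60.   52.   60.   58.   59.   16.    9.    3.]
 [  32.   31.   35.   35.   37.   52.   49.   53.   53.   60.   54.   54.   57.   58.   52.   56.   57.   54.   60.   52.   59.   51.   51.   10.   13.   -2.]
 [  33.   31.   29.   27.   32.   50.   52.   55.   56.   58.   59.   75.   81.   74.   78.   78.   74.   76.   55.   54.   62.   57.   61.    8.   10.   -4.]
 [  11.    6.   14.   11.    8.   58.   60.   56.   55.   52.   70.   78.   76.   70.   76.   75.   75.   76.   72.   57.   53.   53.   52.   10. 1362.    2.]
 [  10.    6.   13.   12.   12.   56.   60.   57.   55.   56.   71.   71.   77.   77.   78.   77.   76.   81.   80.   64.   54.   57.   58.    9.   14.    3.]
 [  10.   12.   14.   14.   12.   55.   55.   56.   57.   53.   56.   74.   72.   72.   79.   73.   75.   75.   57.   56.   55.   59.   54.    8. 
[... 1886 characters left out ...]
 2.   -0.    3.   -4.   -5.   -3.]
 [  -1.    2.    1.   -7.    1.    1.   -2.   -6.   -1.   -3.    0.    2.   -4.   -1.    0.   -2.   -2.   -4.    1.    1.   -0.   -4.    1.   -0.   -0.    1.]
 [   0.   -1.   -3.    1.   -0.   -0.    1.   -1.    0.   -3.   -1.    1.   -2.   -1.    3.   -1.   -4.    5.    0.   -0.    2.    4.   -3.    3.    0.    3.]
 [   1.    5.   -3.   -1.   -2.   -0.   -4.    0.   -1.   -7.   -5.    5.   -3.    2.   -6.   -3.    0.   -1.    1.   -0.    2.   -6.    1.    0.    4.    1.]]<stdin>:15: RuntimeWarning: Mean of empty slice.
  ret = um.true_divide(
Traceback (most recent call last):
ValueError: zero-size array to reduction operation minimum which has no identity
```

View pics/crop0.png

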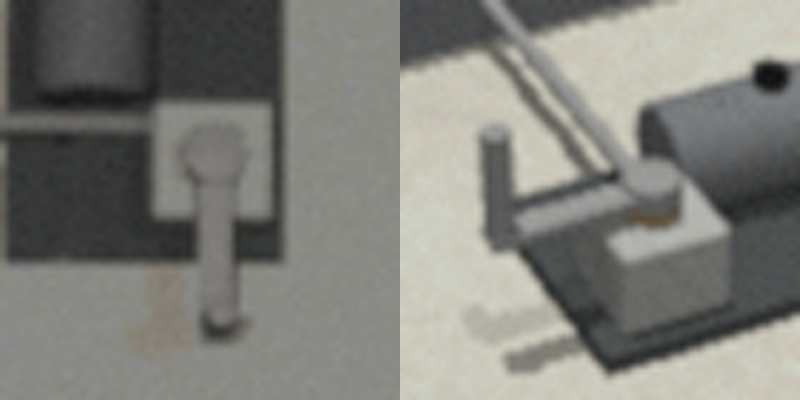

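The crop has the lever's cap centred at top-view pixel (272,188) and the post's top at (273.3,213). The depth there is clean, about 125 mm high.

Run:
```python
from h import *
np.set_printoptions(suppress=True,precision=4)
d=np.load('pics/top0.npz')['d']
v,u=np.mgrid[170:222,255:290]; T=world('top','top0',u.ravel(),v.ravel())
def st(P,lo,hi):
    m=(P[:,2]>lo)&(P[:,2]<hi); P=P[m]; print(lo,len(P),'mean',P.mean(0),'mid',(P.min(0)+P.max(0))/2,P.min(0),P.max(0))
st(T[T[:,0]<T[:,0].min()+.1],.115,.135)
lev=T[(T[:,2]>.064)&(T[:,2]<.084)]; 
x=lev[:,0]; cap=lev[x>x.max()-.03]; print('cap',cap.mean(0),(cap.min(0)+cap.max(0))/2, x.max())
bar=lev[(x<x.max()-.045)&(x>x.max()-.085)]; print('barfit',np.polyfit(bar[:,0],bar[:,1],1))
v,u=np.mgrid[175:230,228:262]; S=world('side','side0',u.ravel(),v.ravel()); S=S[(abs(S[:,1]-0.0)<.3)]
st(S,.09,.13)
v,u=np.mgrid[110:205,105:198];P=world('top','top0',u.ravel(),v.ravel())
m=(P[:,2]>.10)&(P[:,2]<.17);print('plat',np.histogram(P[m,2],14))
# lift orientation/edges
o=manip.get_obs();print(Rn.from_quat(o['ee_rot']).as_matrix(),o['position'])
# lift body edge direction: pump base plate orientation
b=T[(T[:,2]>.045)&(T[:,2]<.063)]; r=cv2.minAreaRect((b[:,:2]*1000).astype(np.float32)); print('block',r)
print(manip.camera_model('wrist')['tool_from_camera'])
```

```text
<stdin>:6: RuntimeWarning: Mean of empty slice.
  ret = um.true_divide(
Traceback (most recent call last):
ValueError: zero-size array to reduction operation minimum which has no identity
```

Run:
```python
from h import *
np.set_printoptions(suppress=True,precision=4)
g=lambda n,a,b,c,e:(lambda W:W[(W[:,2]>-.01)&(W[:,2]<.5)])(world(n,n+'0',*[q.ravel() for q in np.mgrid[c:e,a:b][::-1]]))
def st(P,lo,hi):
    m=(P[:,2]>lo)&(P[:,2]<hi); P=P[m]; print(lo,len(P),'mean',P.mean(0),'mid',(P.min(0)+P.max(0))/2,P.min(0),P.max(0))
T=g('top',255,290,170,222); print(T.min(0),T.max(0))
st(T[T[:,0]<T[:,0].min()+.06],.115,.135)
T=g('top',262,282,180,216)
lev=T[(T[:,2]>.066)&(T[:,2]<.084)]; x=lev[:,0]
st(lev[x>x.max()-.035],.066,.084); bar=lev[(x<x.max()-.045)&(x>x.max()-.08)]; print('barfit',np.polyfit(bar[:,0],bar[:,1],1))
st(g('side',236,248,205,224),.09,.13)
b=T=g('top',255,290,170,215);b=b[(b[:,2]>.048)&(b[:,2]<.063)];print('block',cv2.minAreaRect((b[:,:2]*1000).astype(np.float32)))
P=g('top',105,198,110,205);m=(P[:,2]>.10)&(P[:,2]<.17);print(*np.histogram(P[m,2],14))
o=manip.get_obs();print(Rn.from_quat(o['ee_rot']).as_matrix(),o['position'])
print(manip.camera_model('wrist')['tool_from_camera'])
```

```text
[ 0.4726 -0.1185 -0.0084] [ 0.6334 -0.0092  0.1284]
0.115 21 mean [ 0.4895 -0.0598  0.1237] mid [ 0.4897 -0.0598  0.1239] [ 0.4839 -0.0655  0.1194] [ 0.4956 -0.0541  0.1284]
0.066 87 mean [ 0.5613 -0.0606  0.0751] mid [ 0.5596 -0.0608  0.0749] [ 0.5423 -0.0727  0.0663] [ 0.5769 -0.0488  0.0835]
barfit [-0.0739 -0.0212]
0.09 60 mean [ 0.4885 -0.0628  0.1073] mid [ 0.4895 -0.0618  0.1078] [ 0.4832 -0.0682  0.0903] [ 0.4959 -0.0555  0.1253]
block ((581.1760864257812, -48.506507873535156), (75.08443450927734, 85.95857238769531), 88.68525695800781)
[ 10  25 184 563 572 133  63  33  19  29  31  29  19  33] [0.1254 0.1286 0.1317 0.1349 0.1381 0.1413 0.1445 0.1477 0.1509 0.154
 0.1572 0.1604 0.1636 0.1668 0.17  ]
[[ 0.4258 -0.0005 -0.9048]
 [ 0.9048 -0.0012  0.4258]
 [-0.0013 -1.     -0.    ]] [0.266  0.5652 0.2306]
[[ 1.      0.0011 -0.0014  0.0003]
 [ 0.0017 -0.3191  0.9477 -0.1424]
 [ 0.0006 -0.9477 -0.3191  0.0819]
 [ 0.      0.      0.      1.    ]]
```

Post is at about (0.489,-0.061), axis at about (0.563,-0.061), and the platform is about 45 mm up. I'll carry the hand round at height, lining the jaws up with world y.

```bash
python3 -m pendant '{"offset":[[-0.15,0,-0.14],[-0.31,0,-0.28],[-0.47,0,-0.42],[-0.62,0,-0.56],[-0.78,0,-0.7],[-0.78,0,-0.7],[-0.78,0,-0.7]],"turn":[[0,-0.11,0],[0,-0.22,0],[0,-0.33,0],[0,-0.45,0],[0,-0.56,0],[0,-0.56,0],[0,-0.56,0]]}' 100
python3 -c "
from h import *
o=manip.get_obs();print(Rn.from_quat(o['ee_rot']).as_matrix().round(3),o['position'],o['joint_pos'])"
```

```text
clock: 0.98
position: [0.3259, 0.365, 0.2308]
ee_rot: [-0.5, -0.5, 0.5, 0.5]
ft_force: [-0.3, 0.4, 0.5]
grip_width: 1.003
[[ 0.    -0.001 -1.   ]
 [ 1.    -0.001  0.   ]
 [-0.001 -1.     0.001]] [0.32585667 0.36499613 0.23079055] [-9.21239647e-01  3.58758916e-02 -1.45185245e-02  1.80892066e+00
  5.26071698e-04  1.29787725e+00  6.34529716e-01]
```

```bash
python3 -m pendant '{"offset":[[-0.25,0,-0.07],[-0.5,0,-0.15],[-0.75,0,-0.22],[-1,0,-0.3],[-1,0,-0.3]],"turn":[[0,0,0],[0,0,0],[0,0,0],[0,0,0],[0,0,0]]}' &&
python3 -m pendant '{"offset":[[-0.25,0,-0.07],[-0.5,0,-0.15],[-0.75,0,-0.22],[-1,0,-0.3],[-1,0,-0.4],[-1,0,-0.4],[-1,0,-0.4]],"turn":[[0,0,0],[0,0,0],[0,0,0],[0,0,0],[0,0,0],[0,0,0],[0,0,0]]}'
python3 - <<'E'
from h import *
np.set_printoptions(suppress=True,precision=4)
snap('wrist','w1')
g=world('wrist','w1',*[q.ravel() for q in np.mgrid[0:384,0:512][::-1]])
m=(g[:,2]>.115)&(g[:,2]<.132)&(abs(g[:,0]-.489)<.03)&(abs(g[:,1]+.06)<.03);P=g[m]
print(m.sum(),P.mean(0),P.min(0),P.max(0))
m=(g[:,2]>.08)&(g[:,2]<.115)&(abs(g[:,0]-.489)<.02)&(abs(g[:,1]+.06)<.02);P=g[m]
print(m.sum(),P.mean(0),P.min(0),P.max(0))
E
```

```text
clock: 1.6
position: [0.3868, 0.1629, 0.231]
ee_rot: [0.501, 0.498, -0.499, -0.501]
ft_force: [-1.0, 0.6, 0.3]
grip_width: 0.997
clock: 2.48
position: [0.4655, -0.036, 0.2309]
ee_rot: [0.501, 0.499, -0.5, -0.501]
ft_force: [-0.8, -0.3, 0.1]
grip_width: 1.001
191 [ 0.4891 -0.0568  0.124 ] [ 0.4839 -0.0639  0.115 ] [ 0.497  -0.0503  0.1272]
145 [ 0.4856 -0.056   0.098 ] [ 0.4836 -0.063   0.08  ] [ 0.4911 -0.0502  0.1149]
```

View pics/w1.png

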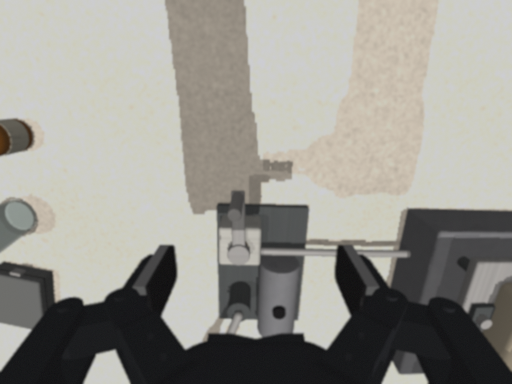

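The wrist view shows the post's top at about (237,200) between the open fingers, with nothing in the way. The wrist cloud puts it at (0.490,-0.057). Descending with a slight bias toward opening.

```bash
python3 -m pendant '{"offset":[[-0.05,0.15,-0.06],[-0.11,0.3,-0.12],[-0.11,0.45,-0.12],[-0.11,0.6,-0.12],[-0.11,0.74,-0.12],[-0.11,0.74,-0.12],[-0.11,0.74,-0.12]],"turn":[[0,0,0],[0,0,0],[0,0,0],[0,0,0],[0,0,0],[0,0,0],[0,0,0]]}'
python3 - <<'E'
from h import *
snap('wrist','w2'); g=world('wrist','w2',*[q.ravel() for q in np.mgrid[0:384,0:512][::-1]])
m=(g[:,2]>.085)&(g[:,2]<.132)&(abs(g[:,0]-.489)<.02)&(abs(g[:,1]+.06)<.02);P=g[m]
print(m.sum(),P.mean(0),P.min(0),P.max(0))
E
```

```text
clock: 3.4
position: [0.4896, -0.058, 0.0841]
ee_rot: [0.501, 0.499, -0.5, -0.5]
ft_force: [-0.2, 0.4, 0.2]
grip_width: 1.0
1773 [ 0.48753537 -0.05699637  0.11346073] [ 0.48368722 -0.06405417  0.08507426] [ 0.49820107 -0.04988868  0.12722387]
```

View pics/w2.png

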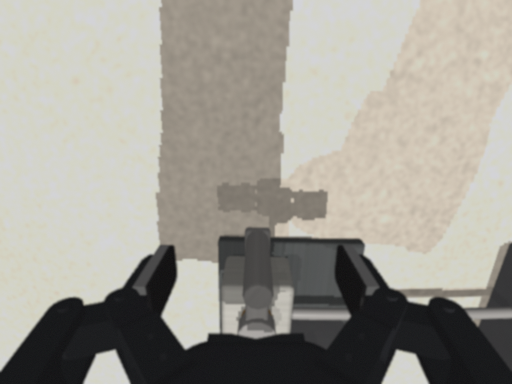

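The post (258,240–300) is centred between the fingers. Closing gently.

```bash
python3 -m pendant '{"offset":[[0,0,0],[0,0,0],[0,0,0],[0,0,0],[0,0,0],[0,0,0],[0,0,0],[0,0,0]],"turn":[[0,0,0],[0,0,0],[0,0,0],[0,0,0],[0,0,0],[0,0,0],[0,0,0],[0,0,0]]}' 0 20
```

```text
clock: 4.45
position: [0.4899, -0.0581, 0.0844]
ee_rot: [0.501, 0.499, -0.499, -0.5]
ft_force: [-2.9, 0.5, 4.6]
grip_width: 0.152
```

```bash
cat > ht.py <<'E'
from h import *
import sys
P=world('top','top0',*[q.ravel() for q in np.mgrid[110:205,105:198][::-1]])
m=((P[:,2]>.130)&(P[:,2]<.143)).reshape(95,93)
m=cv2.erode(m.astype(np.uint8),np.ones((3,3)))>0
v,u=np.nonzero(m); v+=110;u+=105
h=lambda f:np.median(world('top',f,u,v)[:,2])
if not __import__('os').path.exists('pics/ref.txt'): print('ref',h('top0'),len(u)); open('pics/ref.txt','w').write('1')
for i in range(int(sys.argv[1])):
    snap('top','t'); o=manip.get_obs(); p=o['position']
    print('t %.2f h %.1f mm  TCP %s F %s grip %.3f'%(o['clock'],(h('t')-.092)*1e3,(p*1e3).round(1),o['ft_force'].round(1),o['grip_width']))
E
python3 -m pendant '{"offset":[[-0.019,0,0],[-0.038,0,-0.002],[-0.038,0,-0.002]],"turn":[[0,0,0],[0,0,0],[0,0,0]]}'; python3 ht.py 2
```

```text
clock: 4.82
position: [0.4897, -0.0649, 0.0843]
ee_rot: [-0.5, -0.5, 0.5, 0.501]
ft_force: [-5.4, 3.9, 6.4]
grip_width: 0.156
ref 0.13791649971181658 876
t 4.88 h 46.2 mm  TCP [489.8 -64.9  84.4] F [-4.7  4.6  7.3] grip 0.157
t 4.92 h 45.8 mm  TCP [489.8 -64.9  84.4] F [-5.2  3.5  7.2] grip 0.156
```

```bash
python3 -m pendant '{"offset":[[-0.015,0,-0.002],[-0.015,0,-0.002],[-0.015,0,-0.002],[-0.015,0,-0.002]],"turn":[[0,0,0],[0,0,0],[0,0,0],[0,0,0]]}'; python3 ht.py 2
python3 -m pendant '{"offset":[[-0.015,0,-0.003],[-0.015,0,-0.003],[-0.015,0,-0.003],[-0.015,0,-0.003]],"turn":[[0,0,0],[0,0,0],[0,0,0],[0,0,0]]}'; python3 ht.py 3
```

```text
clock: 5.42
position: [0.4898, -0.0668, 0.0844]
ee_rot: [-0.499, -0.5, 0.5, 0.501]
ft_force: [-4.9, 4.7, 7.8]
grip_width: 0.155
t 5.47 h 45.9 mm  TCP [489.8 -66.8  84.3] F [-4.9  5.3  7.3] grip 0.159
t 5.53 h 45.7 mm  TCP [489.7 -66.8  84.4] F [-5.3  5.9  6.5] grip 0.153
clock: 6.02
position: [0.4901, -0.0687, 0.0843]
ee_rot: [-0.498, -0.5, 0.5, 0.501]
ft_force: [-3.2, 5.7, 6.7]
grip_width: 0.153
t 6.08 h 46.0 mm  TCP [490.2 -68.6  84.3] F [-2.9  5.   6.7] grip 0.157
t 6.12 h 45.8 mm  TCP [490.2 -68.7  84.3] F [-3.9  6.4  6.6] grip 0.154
t 6.17 h 45.9 mm  TCP [490.1 -68.6  84.3] F [-4.3  5.3  6.3] grip 0.157
```

```bash
for i in 1 2; do python3 -m pendant '{"offset":[[-0.018,0,-0.003],[-0.018,0,-0.003],[-0.018,0,-0.003],[-0.018,0,-0.003]],"turn":[[0,0,0],[0,0,0],[0,0,0],[0,0,0]]}' >/dev/null; python3 ht.py 3; done
```

```text
t 6.72 h 45.9 mm  TCP [490.3 -71.2  84.3] F [-6.   3.9  7. ] grip 0.158
t 6.78 h 45.8 mm  TCP [490.3 -71.2  84.3] F [-5.   5.9  7.3] grip 0.159
t 6.83 h 46.0 mm  TCP [490.3 -71.2  84.3] F [-4.8  5.3  7.3] grip 0.157
t 7.38 h 46.1 mm  TCP [490.6 -73.7  84.3] F [-4.1  6.   7. ] grip 0.155
t 7.42 h 45.9 mm  TCP [490.6 -73.7  84.3] F [-5.3  5.4  8.8] grip 0.157
t 7.47 h 45.9 mm  TCP [490.6 -73.7  84.3] F [-4.2  4.7  6.1] grip 0.157
```

```bash
python3 -m pendant '{"offset":[[-0.018,0,-0.006],[-0.018,0,-0.006],[-0.018,0,-0.006],[-0.018,0,-0.006]],"turn":[[0,0,0],[0,0,0],[0,0,0],[0,0,0]]}' >/dev/null; python3 ht.py 4
```

```text
t 8.03 h 43.4 mm  TCP [491.3 -76.2  84.2] F [-5.9  4.9  7.5] grip 0.156
t 8.07 h 43.4 mm  TCP [491.2 -76.2  84.2] F [-4.8  5.1  8.3] grip 0.157
t 8.12 h 43.3 mm  TCP [491.2 -76.3  84.2] F [-6.1  5.3  8.4] grip 0.155
t 8.18 h 42.9 mm  TCP [491.2 -76.2  84.2] F [-5.1  5.5  7.8] grip 0.162
```

```bash
python3 -m pendant '{"offset":[[-0.018,0,-0.006],[-0.018,0,-0.006],[-0.018,0,-0.006],[-0.018,0,-0.006]],"turn":[[0,0,0],[0,0,0],[0,0,0],[0,0,0]]}' >/dev/null; python3 ht.py 4
```

```text
t 8.72 h 38.8 mm  TCP [492.  -78.9  84.2] F [-5.3  4.7  8.3] grip 0.158
t 8.78 h 38.3 mm  TCP [492.  -78.9  84.2] F [-6.1  5.4  7.7] grip 0.156
t 8.82 h 37.7 mm  TCP [492.  -78.9  84.2] F [-4.9  5.3  7.5] grip 0.161
t 8.88 h 37.6 mm  TCP [492.  -78.9  84.1] F [-5.9  5.2  7. ] grip 0.160
```

```bash
python3 -m pendant '{"offset":[[0,0,0],[0,0,0],[0,0,0]],"turn":[[0,0,0],[0,0,0],[0,0,0]]}' >/dev/null; python3 ht.py 4
```

```text
t 9.30 h 33.9 mm  TCP [492.  -78.8  84.2] F [-3.1  0.9  5.3] grip 0.156
t 9.35 h 33.6 mm  TCP [492.  -78.8  84.2] F [-1.9  1.2  5.2] grip 0.155
t 9.40 h 33.2 mm  TCP [492.  -78.8  84.2] F [-2.5  1.   4.8] grip 0.152
t 9.45 h 32.7 mm  TCP [492.  -78.8  84.2] F [-2.6  0.4  5.9] grip 0.158
```

```bash
python3 -m pendant '{"offset":[[0,0,0],[0,0,0],[0,0,0],[0,0,0],[0,0,0],[0,0,0],[0,0,0],[0,0,0]],"turn":[[0,0,0],[0,0,0],[0,0,0],[0,0,0],[0,0,0],[0,0,0],[0,0,0],[0,0,0]]}' >/dev/null; python3 ht.py 2
```

```text
t 10.50 h 24.2 mm  TCP [492.  -78.8  84.2] F [-3.4  1.7  4.9] grip 0.159
t 10.55 h 23.5 mm  TCP [492.  -78.8  84.2] F [-3.2  1.5  5.9] grip 0.156
```

```bash
python3 -m pendant '{"offset":[[0,0,0],[0,0,0],[0,0,0],[0,0,0],[0,0,0],[0,0,0],[0,0,0],[0,0,0],[0,0,0],[0,0,0],[0,0,0],[0,0,0]],"turn":[[0,0,0],[0,0,0],[0,0,0],[0,0,0],[0,0,0],[0,0,0],[0,0,0],[0,0,0],[0,0,0],[0,0,0],[0,0,0],[0,0,0]]}' >/dev/null; python3 ht.py 2
```

```text
t 12.10 h 11.1 mm  TCP [492.  -78.8  84.2] F [-2.5  1.9  5.8] grip 0.160
t 12.15 h 10.8 mm  TCP [492.  -78.8  84.2] F [-1.8  1.4  5.1] grip 0.154
```

```bash
python3 -m pendant '{"offset":[[0,0,0],[0,0,0],[0,0,0],[0,0,0],[0,0,0],[0,0,0],[0,0,0],[0,0,0],[0,0,0],[0,0,0],[0,0,0],[0,0,0]],"turn":[[0,0,0],[0,0,0],[0,0,0],[0,0,0],[0,0,0],[0,0,0],[0,0,0],[0,0,0],[0,0,0],[0,0,0],[0,0,0],[0,0,0]]}' >/dev/null; python3 ht.py 2
```

```text
t 13.70 h -1.1 mm  TCP [492.  -78.8  84.2] F [-3.3  1.7  4.8] grip 0.158
t 13.75 h -0.9 mm  TCP [492.  -78.8  84.2] F [-2.6  0.6  4.9] grip 0.152
```

```bash
python3 -m pendant '{"offset":[[0,0,0],[0,0,0],[0,0,0],[0,0,0],[0,0,0],[0,0,0],[0,0,0],[0,0,0],[0,0,0],[0,0,0],[0,0,0],[0,0,0]],"turn":[[0,0,0],[0,0,0],[0,0,0],[0,0,0],[0,0,0],[0,0,0],[0,0,0],[0,0,0],[0,0,0],[0,0,0],[0,0,0],[0,0,0]]}' >/dev/null; python3 ht.py 3
```

```text
t 15.30 h -0.9 mm  TCP [492.  -78.8  84.2] F [-3.   2.   4.5] grip 0.155
t 15.35 h -0.7 mm  TCP [492.  -78.8  84.2] F [-2.7  1.9  5.1] grip 0.159
t 15.40 h -1.0 mm  TCP [492.1 -78.8  84.2] F [-2.9  1.   5.3] grip 0.161
```

The platform has sunk steadily at about 8 mm/s and has now read flat for over 1.5 s, so it is down. Closing now: most of the way first, then in small steps watching the force.

```bash
python3 -m pendant '{"offset":[[0,0,0],[0.02,0,0.003],[0.04,0,0.006],[0.06,0,0.008],[0.075,0,0.009],[0.075,0,0.009],[0.075,0,0.009]],"turn":[[0,0,0],[0,0,0],[0,0,0],[0,0,0],[0,0,0],[0,0,0],[0,0,0]]}' 0 40; python3 ht.py 2
```

```text
clock: 16.27
position: [0.489, -0.0677, 0.0842]
ee_rot: [-0.496, -0.499, 0.502, 0.503]
ft_force: [-6.5, -12.5, 6.9]
grip_width: 0.146
t 16.32 h -0.9 mm  TCP [489.  -67.7  84.2] F [ -7.2 -12.6   7.2] grip 0.147
t 16.38 h -0.9 mm  TCP [489.  -67.7  84.2] F [ -6.2 -12.7   6.7] grip 0.151
```

```bash
python3 -m pendant '{"offset":[[0.04,0,0],[0.04,0,0],[0.04,0,0],[0.04,0,0]],"turn":[[0,0,0],[0,0,0],[0,0,0],[0,0,0]]}'; python3 ht.py 2
```

```text
clock: 16.88
position: [0.4881, -0.0635, 0.0842]
ee_rot: [-0.498, -0.497, 0.502, 0.503]
ft_force: [-5.9, -12.1, 7.1]
grip_width: 0.151
t 16.93 h -0.6 mm  TCP [488.1 -63.5  84.2] F [ -5.6 -12.8   7. ] grip 0.155
t 16.98 h -0.9 mm  TCP [488.1 -63.5  84.2] F [ -7.  -11.8   8.2] grip 0.153
```

```bash
python3 -m pendant '{"offset":[[0.032,0,0],[0.032,0,0],[0.032,0,0],[0.032,0,0]],"turn":[[0,0,0],[0,0,0],[0,0,0],[0,0,0]]}'; python3 ht.py 1
```

```text
clock: 17.48
position: [0.4877, -0.0608, 0.0842]
ee_rot: [-0.5, -0.495, 0.502, 0.504]
ft_force: [-2.7, -13.2, 5.1]
grip_width: 0.152
t 17.52 h -1.0 mm  TCP [487.7 -60.8  84.2] F [ -4.5 -12.8   4.9] grip 0.150
```

```bash
python3 -m pendant '{"offset":[[0.03,0,0],[0.03,0,0],[0.03,0,0],[0.03,0,0]],"turn":[[0,0,0],[0,0,0],[0,0,0],[0,0,0]]}'
```

```text
clock: 18.02
position: [0.4876, -0.0589, 0.0842]
ee_rot: [-0.502, -0.493, 0.501, 0.504]
ft_force: [-0.8, -14.2, 3.6]
grip_width: 0.154
```

```bash
python3 -m pendant '{"offset":[[0.028,0,0],[0.028,0,0],[0.028,0,0],[0.028,0,0]],"turn":[[0,0,0],[0,0,0],[0,0,0],[0,0,0]]}'
```

```text
clock: 18.52
position: [0.4874, -0.0571, 0.0842]
ee_rot: [-0.504, -0.491, 0.501, 0.504]
ft_force: [-1.5, -13.2, 3.9]
grip_width: 0.151
```

```bash
python3 -m pendant '{"offset":[[0.028,0,0],[0.028,0,0],[0.028,0,0],[0.028,0,0]],"turn":[[0,0,0],[0,0,0],[0,0,0],[0,0,0]]}'
python3 - <<'E'
from h import *
snap('wrist','w3');snap('top','top3');print(Rn.from_quat(manip.get_obs()['ee_rot']).as_matrix().round(3))
a=cv2.imread('pics/w3.png');b=cv2.imread('pics/top3.png')[160:230,235:305]
cv2.imwrite('pics/c3.png',np.hstack([cv2.resize(a,None,fx=.8,fy=.8),cv2.resize(b,(307,307),interpolation=2)]))
E
```

```text
clock: 19.02
position: [0.4872, -0.0554, 0.0842]
ee_rot: [0.506, 0.489, -0.5, -0.504]
ft_force: [-1.7, -13.5, 3.9]
grip_width: 0.149
[[ 0.021 -0.01  -1.   ]
 [ 1.    -0.013  0.021]
 [-0.013 -1.     0.009]]
```

View pics/c3.png

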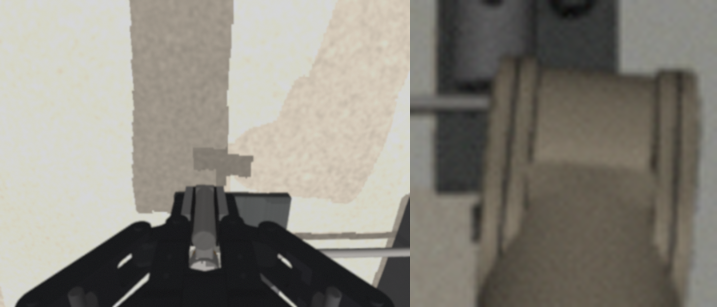

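The wrist view shows the post gripped between the pads, with the lever pointing straight back to the block. The arm blocks the top view of it. I'll check the start angle of the lever against the block and base edges from the earlier wrist clouds.

Run:
```python
from h import *
np.set_printoptions(suppress=True,precision=4)
for f in('w1','w2','w3'):
    g=world('wrist',f,*[q.ravel() for q in np.mgrid[0:384,0:512][::-1]])
    def sel(z0,z1,x0,x1,y0,y1): return g[(g[:,2]>z0)&(g[:,2]<z1)&(g[:,0]>x0)&(g[:,0]<x1)&(g[:,1]>y0)&(g[:,1]<y1)]
    post=sel(.105,.132,.47,.51,-.075,-.04); 
    bar=sel(.067,.08,.498,.545,-.075,-.04); blk=sel(.045,.062,.52,.60,-.11,-.01); base=sel(.006,.018,.50,.75,-.14,.08)
    print(f,'post',len(post),(post.min(0)+post.max(0))[:2]/2)
    # bar centreline
    xs=np.arange(.500,.543,.004); c=[(x,(lambda b:(b.min()+b.max())/2)(bar[abs(bar[:,0]-x)<.003][:,1])) for x in xs if (abs(bar[:,0]-x)<.003).sum()>5]
    c=np.array(c)
    if len(c)>3: print('bar slope,y@.53',np.polyfit(c[:,0],c[:,1],1),np.polyval(np.polyfit(c[:,0],c[:,1],1),.53))
    cap=sel(.066,.084,.548,.59,-.09,-.02)
    if len(cap): print('cap',len(cap),(cap.min(0)+cap.max(0))[:2]/2, (np.percentile(cap,1,0)+np.percentile(cap,99,0))[:2]/2)
    for nm,q in(('blk',blk),('base',base)):
        e=[(x,np.percentile(q[abs(q[:,0]-x)<.003][:,1],1)) for x in np.arange(.50,.65,.005) if (abs(q[:,0]-x)<.003).sum()>15]
        e=np.array(e)
        if len(e)>3: print(nm,len(e),'min-y edge slope',np.polyfit(e[:,0],e[:,1],1))
    tube=sel(.022,.045,.54,.60,.02,.16)
    if len(tube)>20: print('tube slope dx/dy',np.polyfit(tube[:,1],tube[:,0],1))
```

```text
w1 post 235 [ 0.4904 -0.057 ]
bar slope,y@.53 [-0.2234  0.0616] -0.05683910237100498
cap 444 [ 0.5636 -0.058 ] [ 0.5634 -0.0575]
blk 14 min-y edge slope [ 0.3479 -0.277 ]
base 25 min-y edge slope [-0.0327 -0.0734]
tube slope dx/dy [0.0228 0.5869]
w2 post 1292 [ 0.4909 -0.057 ]
cap 805 [ 0.558  -0.0579] [ 0.5568 -0.0577]
blk 12 min-y edge slope [ 0.9304 -0.6023]
base 17 min-y edge slope [-0.0402 -0.0694]
tube slope dx/dy [0.0244 0.5861]
w3 post 3181 [ 0.4866 -0.0575]
cap 657 [ 0.558  -0.0576] [ 0.5555 -0.0575]
base 9 min-y edge slope [ 1.2638 -0.7146]
tube slope dx/dy [0.0309 0.5853]
```

The base and tube are turned about -0.03 rad, so valve 0 should have the post near y = -55 mm. The lever therefore started about 0.03 rad open, and I should be just reaching the stop.

```bash
python3 -m pendant '{"offset":[[0.026,0,0],[0.026,0,0],[0.026,0,0],[0.026,0,0]],"turn":[[0,0,0],[0,0,0],[0,0,0],[0,0,0]]}'
```

```text
clock: 19.62
position: [0.4872, -0.0553, 0.0841]
ee_rot: [0.509, 0.487, -0.5, -0.504]
ft_force: [-0.5, -18.7, 2.9]
grip_width: 0.152
```

```bash
python3 -m pendant '{"offset":[[0.026,0,0],[0.026,0,0],[0.026,0,0],[0.026,0,0]],"turn":[[0,0,0],[0,0,0],[0,0,0],[0,0,0]]}'
```

```text
clock: 20.12
position: [0.4872, -0.0554, 0.0841]
ee_rot: [0.512, 0.484, -0.5, -0.504]
ft_force: [-0.7, -19.5, 3.5]
grip_width: 0.153
```

The force rose from 13 N (friction) to 19.5 N with no further travel, so the lever is hand-tight on the stop. Next I'll relax the push, open, and check before rising.

```bash
python3 -m pendant '{"offset":[[0.012,0,0],[0.006,0,0],[0.002,0,0],[0.002,0,0]],"turn":[[0,0,0],[0,0,0],[0,0,0],[0,0,0]]}' && python3 -m pendant '{"offset":[[0,0,0],[0,0,0],[0,0,0],[0,0,0],[0,0,0],[0,0,0]],"turn":[[0,0,0],[0,0,0],[0,0,0],[0,0,0],[0,0,0],[0,0,0]]}' 100
```

```text
clock: 20.62
position: [0.4872, -0.0556, 0.0842]
ee_rot: [0.512, 0.484, -0.5, -0.504]
ft_force: [-0.5, -5.8, 3.4]
grip_width: 0.15
clock: 21.38
position: [0.4873, -0.0556, 0.0841]
ee_rot: [0.512, 0.484, -0.499, -0.504]
ft_force: [0.3, 0.5, -0.3]
grip_width: 0.997
```

```bash
python3 -m pendant '{"offset":[[0,-0.1,0],[0,-0.25,0],[0,-0.4,0],[0,-0.55,0],[0,-0.7,0],[0,-0.7,0.15],[0,-0.7,0.3],[0,-0.7,0.3],[0,-0.7,0.3]],"turn":[[0,0,0],[0,0,0],[0,0,0],[0,0,0],[0,0,0],[0,0,0],[0,0,0],[0,0,0],[0,0,0]]}'; python3 ht.py 2;  python3 - <<'E'
from h import *
snap('wrist','w4'); snap('side','side4')
a=cv2.imread('pics/w4.png');b=cv2.imread('pics/side4.png')
cv2.imwrite('pics/c4.png',np.hstack([cv2.resize(a,None,fx=.78,fy=.78),cv2.resize(b,None,fx=.78,fy=.78)]))
g=world('wrist','w4',*[q.ravel() for q in np.mgrid[0:384,0:512][::-1]])
P=g[(g[:,2]>.105)&(g[:,2]<.132)&(abs(g[:,0]-.489)<.025)&(abs(g[:,1]+.057)<.025)];print(len(P),(P.min(0)+P.max(0))/2)
P=g[(g[:,2]>.066)&(g[:,2]<.084)&(abs(g[:,0]-.57)<.022)&(abs(g[:,1]+.057)<.025)];print('cap',len(P),(P.min(0)+P.max(0))/2)
E
```

```text
clock: 22.5
position: [0.4289, -0.0503, 0.2248]
ee_rot: [0.512, 0.484, -0.499, -0.504]
ft_force: [0.1, -0.1, 0.6]
grip_width: 1.0
t 22.55 h -0.9 mm  TCP [429.  -50.4 224.7] F [ 0.2 -0.2 -0.2] grip 1.001
t 22.60 h -0.9 mm  TCP [429.  -50.4 224.6] F [ 0.3 -0.2  0.1] grip 1.003
253 [ 0.49041303 -0.05538538  0.11611567]
cap 428 [ 0.56429768 -0.057324    0.07241686]
```

View pics/c4.png

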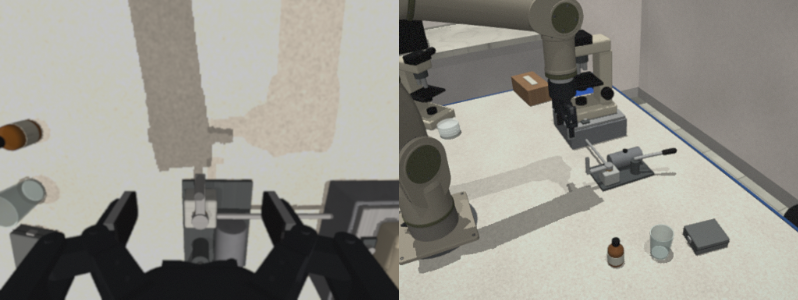

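The post is free at y = -55.4 mm, which puts the valve at about 0. The platform sits down on its grey body, and the bottle, beaker and slide box haven't moved.

```bash
python3 -c "
from workcell import manip
print(manip.hand_in())"
```

```text
the job is handed in; nothing more can be done
None
```

The platform is fully down, the valve is shut against its stop, and the job is handed in at about 23 s. No verdict was reported.

- **Lowering:** I opened the valve in small steps. Sinking began roughly 0.25 rad from the stop, and I held it just past that point. The platform went down about 46 mm at a steady 8 to 8.4 mm/s, measured with the top camera.
- **Resting down:** The height read flat at -0.9 mm for over 1.5 s before I closed the valve, and read the same after release. I take the -0.9 mm as camera calibration error, since the calibration is only good to about 2 mm.
- **Closing:** Turning the valve back took about 13 N against friction. At the stop the force rose to 19.5 N with no more travel, so I relaxed the push and let go.
- **Last checks:** The post sits about 0.026 rad round from world -x. The base is turned about 0.03 rad the same way, so the valve is at about 0, to within a few hundredths of a radian. The wrist force is near zero and the gripper is clear of everything. By eye, the bottle, slide box and beaker are where they were.
- **Disagreements:** The top camera put the post about 3 mm from where the wrist camera did; I used the wrist camera for the grasp. The lever also started about 0.03 rad open rather than exactly on its stop.

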